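Load a primed panel into a spring panel holder

ROBOT

A 6-joint arm with a two-finger parallel gripper is mounted at the origin on a cart in front of the work surface, level with it; the furniture and walls round the work are solid. World frame = base frame: x ahead of the robot, y to its left, z up, the work surface at z = 0. Lengths are in m, angles in rad, forces in N, time in s.
With the tool pointing down it reaches from about 0.275 to 0.825 m from the base axis. Payload 4.9 kg.
Tool frame: the origin (TCP) lies at the very end of the fingers, on their centre line; the grasp point (between the pads) lies 19 mm behind it; z points along the fingers, y is the line along which they close (so a half turn about z gives the same grasp; the last joint's range is limited). The gripper opens to 85 mm and grips with 20 to 120 N. Pads are 22 mm wide; open, the fingers measure 114 mm over their backs; the gripper's body (76 mm by 85 mm) begins 54 mm behind the grasp point. The pads swing forward as they close: fully open they stand 13 mm farther back than shut.
Start: joints at [-1.337, 0.326, -0.193, 1.052, 0, 1.437], TCP at [0.198, -0.513, 0.231] pointing down, gripper open.
Joint ranges: [-2.65, 2.65], [-0.97, 1.79], [-1.3, 1.35], [-1.93, 2.1], [-1.47, 1.37], [-3.14, 3.14]. Speed limits (rad/s): [2.57, 2.57, 3.14, 3.14, 3.14, 3.14].

INTERFACE

Orientations are given as a 3x3 rotation matrix whose columns are the frame's x, y, z axes.
In Python, from workcell import env gives the robot as it stands.
- The arm moves only by the shell command python3 steer.py 'ROWS' [OPENING] [FORCE]. ROWS is rows parted by semicolons, their numbers by spaces, 1 to 20 of them, each of 6 numbers: dx, dy, dz in m, then a rotation vector rx, ry, rz in rad; each row shifts and turns the commanded pose from where the row before left it, along the tool's axes as they then stand; what a row does not reach is not made up. A row lasts 1/10 s, in which the tool goes at most 0.05 m and 0.15 rad, less where a joint would pass 70% of its speed; a pose out of reach is approached as far as the arm can. OPENING is the finger opening in m, set as the command begins (- or left out keeps the last). The fingers move at their own pace and stop on an object; FORCE is the grip in N (left out, the last holds). Time passes only in rows, so rows that do not move let the fingers close. It prints the time, the measured TCP pose, the force, the opening and the grip force at its end.
- env.sense(): the state, without advancing time (a new reading comes with each control period).
- env.camera(name): name is "scene" or "top" or "wrist"; returns a dict with "frame" (384x512x3 uint8, red, green, blue), "depth" (384x512 float32, m along the optical axis (not along the pixel's ray), 0 where there is no reading), "mtx" (3x3 intrinsics, pixels), "k1" (the pictures are not rectified: a ray, as slopes to the right and down, at radius r is drawn at 1 + k1 r^2 times it, then the intrinsics apply), "extrinsics" (4x4, takes a point from camera to world coordinates); the wrist camera has in their place "T_tool_cam" (4x4, takes a point from camera to tool coordinates, whose origin is the TCP and whose axes are the flange's). Camera axes: x right, y down, z forward; pixel columns grow to the right and rows downward; lengths in m; the calibration is good to about 2 mm. A picture is of the moment at which its call begins: read the wrist's pose just before it.
- env.finish_job(): hands the job in; it is judged then, once.
The state is a dict: "t": time; "joint_positions": joint angles; "joint_velocities": joint speeds; "effort": joint torques, N m; "eef_pos": TCP position; "tool_rot": TCP orientation; "wrist_force": force on the tool from outside, world axes, zero at the start; "torque": the same for the moment, N m; "opening": finger opening in m; "finger_force": force on a finger pad.
Only numpy, scipy, OpenCV 4.12 (cv2) and the standard library are available. Lean on these libraries where they do the work, as an engineer would, in place of code of your own. Each camera call takes 0.05 s, during which the arm holds its last target. There are 200 camera calls.

TASK

Load the white-primed wooden panel, primed face up, into the spring panel holder: tilted, push one of its short ends in under the lip of a jaw and press that jaw back against its spring until the other end can be lowered past the lip of the other jaw onto its ledge, then ease it back under that lip and let go, so that the springs hold it level and centred between the two jaws. Feel your way: press the panel into the holder firmly but never hard against a jaw's end stop, a lip or a ledge, do not let it snap across, and leave the cork sanding block, the roll of tape and the steel rule alone.

Things in the scene. Friction and masses are not known exactly. Their poses are not given: they have to be found in the camera images.
- panel: the loose plywood painting panel, 150 x 60 x 12 mm, 50 to 100 g, primed white on its upper face, lying flat on the table; origin at the centre of its underside, x along its 150 mm length, z up out of the primed face. Meant to be gripped across its 60 mm width, at mid length
- holder: the spring panel holder, fixed to the table: wooden base 290 x 84 mm, its top 16 mm up, two steel rods along it, two equal aluminium jaws facing each other on the rods, springs behind them. Origin at the centre of the base's underside (table height), x along the rods from jaw_a to jaw_b, z up. Loaded, the panel's underside is 46 mm up, centred over the origin, both jaws pushed back 4 mm
- jaw_a_seat (a point): on the jaw at the holder's -x end: the inner corner where the floor (back) of its slot meets its ledge, mid width; at rest at x = -71 mm, 46 mm above the table. The jaw is 72 mm wide (y), the slot open at both sides; the level ledge reaches 16 mm from the floor towards the middle; a lip overhangs it by 5 mm from the floor, its underside 15 mm, its top 19 mm above the ledge
- jaw_b_seat (a point): the same on the mirrored jaw at the holder's +x end, at rest at x = +71 mm. At rest there are 142 mm between the slot floors and 132 mm between the lips; with one jaw pushed back by more than 13 mm (it stops at 17) and the panel's end against its floor, the panel's other end just clears the lip of the other jaw. Each jaw is 30 mm long, an end block 115 to 137 mm from the middle
- jaw_a (a joint): how far the jaw at -x is pushed outwards (m): 0 at rest, stops hard at 0.017. Its spring pushes inwards with 2 N at rest and 0.5 N more per mm (8.5 N at 13 mm, 10.5 N at the stop), give or take 0.3 N of friction. The panel's edges bruise if pressed on the holder with more than 20 N
- jaw_b (a joint): the same for the equal jaw at +x, pushed outwards along +x
- block: a cork sanding block, 60 x 100 x 30 mm, lying flat on the table beyond the work; leave alone; origin under its middle
- tape: a roll of masking tape, 103 mm across, 25 mm high, lying flat beyond the work; leave alone; origin under its middle
- rule: a steel rule, 300 x 26 x 5 mm, lying across the table beyond the work; leave alone; origin under its middle

How it is judged:
By the outcome, as a careful person would: the job done as asked, in the order asked, and still so for the second after the job is handed in, with the robot touching nothing.
It also fails if it takes over 64 s, if anything falls off the work surface, if the arm or the gripper's body presses on something with over 40 N, if the wrist force passes 120 N, or if a joint passes its speed limit or range.

## Working session

There is one attempt and no reset: what is moved stays moved. The work goes in short steps, Python scripts to look and compute and a shell command to move; the robot and the scene stay as the last step left them, time stands still between calls to the robot, and variables do not carry over. Pictures are saved under pics/ and viewed, at most 10 in all, crops included, and the job is handed in when it is done.

```bash
ls; mkdir -p pics; cat > h.py <<'E'
import numpy as np, cv2
from workcell import env
def shot(n,f):
    c=env.camera(n); cv2.imwrite('pics/'+f,c['frame'][:,:,::-1]); np.savez('pics/'+f[:-4],**{k:v for k,v in c.items()}); return c
def ray(c,u,v):
    m=c['mtx']; return cv2.undistortPoints(np.array([[[u,v]]],float),m,np.array([c['k1'],0,0,0,0.]))[0,0]
def px(c,u,v,T=None,d=None,z=None):
    T=c['extrinsics'] if T is None else T
    r=np.array([*ray(c,u,v),1]); 
    if z is not None:
        w=T[:3,:3]@r; return T[:3,3]+w*(z-T[2,3])/w[2]
    d=c['depth'][int(round(v)),int(round(u))] if d is None else d
    return T[:3,:3]@(r*d)+T[:3,3]
E
python3 - <<'E'
from h import *
s=env.sense(); print(s)
c=shot('top','top.png'); shot('scene','scene.png')
print(c['extrinsics'],c['mtx'],c['k1'])
E
```

```text
pics
steer.py
workcell.py
{'t': 0.0, 'joint_positions': array([-1.33722104e+00,  3.26933397e-01, -1.93552647e-01,  1.05197928e+00,
       -1.71347367e-05,  1.43656885e+00]), 'joint_velocities': array([ 0.00034073, -0.00043212,  0.00221548,  0.00059901,  0.00040095,
       -0.00029431]), 'effort': array([-1.16983789e-03, -4.43401623e+01,  2.62438434e+01,  1.55762618e-02,
       -7.49556534e-05,  3.96979090e-06]), 'eef_pos': array([ 0.19762324, -0.51267362,  0.23051938]), 'tool_rot': array([[ 9.33119685e-01,  3.59565699e-01, -4.02971267e-04],
       [ 3.59565866e-01, -9.33118302e-01,  1.61971147e-03],
       [ 2.06372824e-04, -1.65627937e-03, -9.99998607e-01]]), 'wrist_force': array([ 1.09588169,  0.21673224, -1.05673248]), 'torque': array([-0.02019457, -0.02450481, -0.02352456]), 'finger_force': 0.0, 'opening': 0.08549678743063484}
[[-0.01701997 -0.99638004  0.08328949  0.52739668]
 [-0.9998511   0.01672361 -0.00425466 -0.03724603]
 [ 0.00284636 -0.08334951 -0.99651631  1.18590562]
 [ 0.          0.          0.          1.        ]] [[441.95234135   0.         256.47784351]
 [  0.         441.95234135 187.63417339]
 [  0.           0.           1.        ]] 0.026093319152271522
```

View pics/top.png

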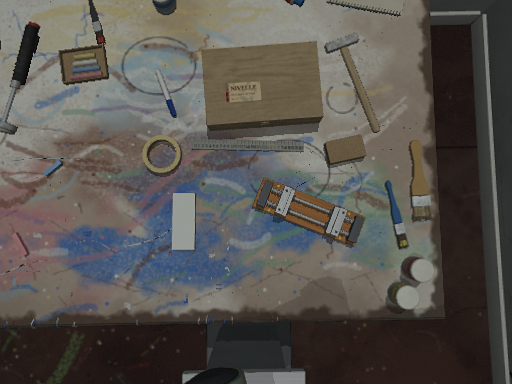

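View pics/scene.png

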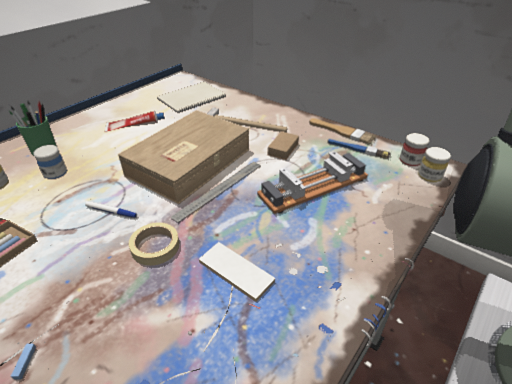

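The top view shows the panel at about (184,222), the holder at about (308,212), the tape at (161,155), the rule at (247,145) and the block at (345,150). I'll enlarge the work area.

```bash
python3 - <<'E'
from h import *
f=cv2.imread('pics/top.png'); cv2.imwrite('pics/crop.png',cv2.resize(f[170:255,240:375],None,fx=5.9,fy=5.9,interpolation=cv2.INTER_CUBIC))
c=dict(np.load('pics/top.npz'))
m=((f.min(2)>150)).astype('uint8'); m[:, :165]=0; m[:,205:]=0; m[:185]=0; m[260:]=0
cn=max(cv2.findContours(m,0,2)[0],key=cv2.contourArea); r=cv2.minAreaRect(cn); print(r)
b=[px(c,*p,z=.012) for p in cv2.boxPoints(r)]; print(np.round(b,4)); print(np.mean(b,0),[np.linalg.norm(b[i]-b[i-1]) for i in range(4)])
print(px(c,184,222))
E
```

```text
((183.0, 235.0), (26.0, 22.0), 90.0)
[[0.5381 0.1826 0.012 ]
 [0.5371 0.1246 0.012 ]
 [0.4689 0.1249 0.012 ]
 [0.4699 0.1826 0.012 ]]
[0.5034948  0.15365935 0.012     ] [np.float64(0.0681615043342041), np.float64(0.05807211434061189), np.float64(0.06819530921357388), np.float64(0.05777199931320262)]
[0.5375264  0.15077745 0.01310384]
```

View pics/crop.png

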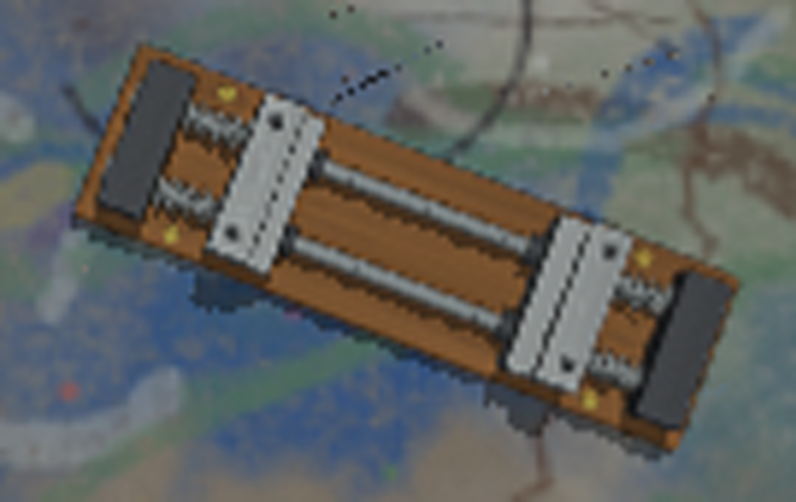

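The crop shows the holder base's top corners at about (142,43), (742,283), (672,448) and (76,213), with the jaw tops near (265,185) and (570,300).

```bash
python3 - <<'E'
from h import *
f=cv2.imread('pics/top.png').astype(int)
c=dict(np.load('pics/top.npz'))
print(f[215:218,166:200:2].min(2))
hsv=cv2.cvtColor(f.astype('uint8'),cv2.COLOR_BGR2HSV)
m=((f.min(2)>130)&(hsv[...,1]<40)).astype('uint8'); m[:, :165]=0; m[:,202:]=0; m[:185]=0; m[260:]=0
cn=max(cv2.findContours(m,0,2)[0],key=cv2.contourArea); r=cv2.minAreaRect(cn); print(r)
b=np.array([px(c,*p,z=.012) for p in cv2.boxPoints(r)]); print(np.round(b,4),b.mean(0),[np.linalg.norm(b[i]-b[i-1]) for i in range(4)])
P=lambda L,z:np.array([px(c,(U+.5)/5.9-.5+240,(V+.5)/5.9-.5+170,z=z) for U,V in L])
q=P([(142,43),(742,283),(672,448),(76,213)],.016)
a=P([(268,93),(326,117),(262,275),(207,252)],.065); e=P([(560,213),(632,236),(575,390),(507,370)],.065)
for g in (q,a,e): print(np.round(g,4),g.mean(0),[round(np.linalg.norm(g[i]-g[i-1]),4) for i in range(4)])
d=q[1]+q[2]-q[0]-q[3]; print(np.degrees(np.arctan2(d[1],d[0]))); d=e.mean(0)-a.mean(0);print(np.degrees(np.arctan2(d[1],d[0])),np.linalg.norm(d),(a.mean(0)+e.mean(0))/2)
w=env.camera('wrist'); print(w['T_tool_cam'],w['mtx'],w['k1'])
E
```

```text
[[ 67  55  54 112 151 150 148 147 148 148 149 149 147 149 153  86  96]
 [ 62  52  54 132 151 150 148 148 148 149 149 149 146 149 153 101 100]
 [ 62  57  54 134 150 150 150 150 148 146 148 148 148 149 153  97  95]]
((183.0, 221.0), (56.0, 22.0), 90.0)
[[0.615  0.1826 0.012 ]
 [0.614  0.1242 0.012 ]
 [0.4663 0.1249 0.012 ]
 [0.4673 0.1826 0.012 ]] [0.54063584 0.15355449 0.012     ] [np.float64(0.14763903924239521), np.float64(0.0583983260674657), np.float64(0.1477131816238434), np.float64(0.057760316316455736)]
[[ 0.6536 -0.0618  0.016 ]
 [ 0.5411 -0.3281  0.016 ]
 [ 0.4685 -0.2942  0.016 ]
 [ 0.5774 -0.0308  0.016 ]] [ 0.56015523 -0.17875136  0.016     ] [np.float64(0.0823), np.float64(0.2891), np.float64(0.0802), np.float64(0.2851)]
[[ 0.6257 -0.1148  0.065 ]
 [ 0.6149 -0.1395  0.065 ]
 [ 0.5474 -0.1104  0.065 ]
 [ 0.5576 -0.087   0.065 ]] [ 0.58640034 -0.11294918  0.065     ] [np.float64(0.0735), np.float64(0.027), np.float64(0.0735), np.float64(0.0255)]
[[ 0.5718 -0.2391  0.065 ]
 [ 0.5615 -0.2696  0.065 ]
 [ 0.4962 -0.243   0.065 ]
 [ 0.5051 -0.2142  0.065 ]] [ 0.53363977 -0.24147739  0.065     ] [np.float64(0.0712), np.float64(0.0323), np.float64(0.0705), np.float64(0.0301)]
-112.6815698677634
-112.31805084772029 0.13893588329999193 [ 0.56002006 -0.17721328  0.065     ]
[[-5.78477360e-04 -9.49266528e-01 -3.14472135e-01  8.02197531e-02]
 [ 9.99999765e-01 -4.33841016e-04 -5.29924437e-04  6.68155890e-04]
 [ 3.66608620e-04 -3.14472368e-01  9.49266556e-01 -1.43575850e-01]
 [ 0.00000000e+00  0.00000000e+00  0.00000000e+00  1.00000000e+00]] [[326.02769736   0.         257.60564031]
 [  0.         326.02769736 190.20060211]
 [  0.           0.           1.        ]] -0.09551311790820816
```

```bash
python3 steer.py '.04 -.017 -.0016 0 0 0;.04 -.017 -.0016 0 0 0;.04 -.017 -.0016 0 0 0;.04 -.017 -.0016 0 0 0;.04 -.017 -.0016 0 0 0;.04 -.017 -.0016 0 0 0;.04 -.017 -.0016 0 0 0;.04 -.017 -.0016 0 0 0;.04 -.017 -.0016 0 0 0;.04 -.017 -.0016 0 0 0;.04 -.017 -.0016 0 0 0;.04 -.017 -.0016 0 0 0;0 0 0 0 0 -.135;0 0 0 0 0 -.135;0 0 0 0 0 -.135;0 0 0 0 0 -.135;0 0 0 0 0 -.135;0 0 0 0 0 -.135;0 0 0 0 0 0;0 0 0 0 0 0'
python3 - <<'E'
from h import *
s=env.sense(); c=shot('wrist','w1.png'); np.savez('pics/w1s',p=s['eef_pos'],R=s['tool_rot']); print(s['eef_pos'],s['tool_rot'],s['joint_positions'])
E
```

```text
t: 2.15
eef_pos: [0.5722, -0.1503, 0.2502]
tool_rot: [[0.386, 0.923, -0.001], [0.923, -0.386, 0.0], [-0.0, -0.001, -1.0]]
wrist_force: [-0.2, -0.3, -0.6]
opening: 0.0853
finger_force: 0.0
[ 0.57216527 -0.15025161  0.25020448] [[ 3.85536979e-01  9.22692246e-01 -5.07773922e-04]
 [ 9.22692385e-01 -3.85536928e-01  1.99142716e-04]
 [-1.20181581e-05 -5.45296012e-04 -9.99999851e-01]] [-3.81540402e-01  3.93421428e-01 -4.47315343e-02  1.13318878e+00
 -4.24710204e-06  1.58504565e+00]
```

View pics/w1.png

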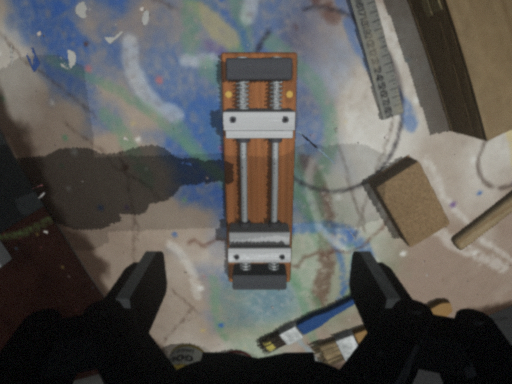

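The wrist view shows the holder upright: base from row 52 to 288, jaws at rows about 122 and 247, columns about 222–297. I'll enlarge it, rotated.

```bash
python3 - <<'E'
from h import *
f=cv2.imread('pics/w1.png')[45:295,205:310]; cv2.imwrite('pics/crop2.png',cv2.resize(cv2.transpose(f),None,fx=3.2,fy=5,interpolation=cv2.INTER_CUBIC))
E
```

```text
(no output)
```

View pics/crop2.png

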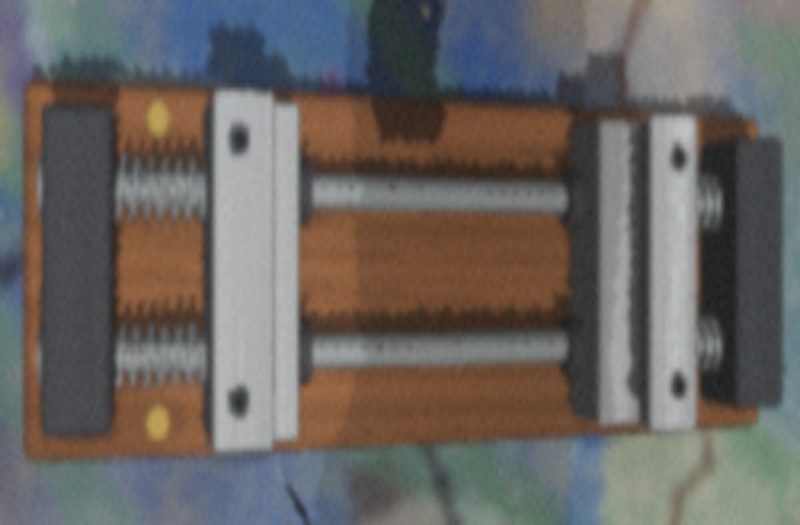

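```bash
python3 - <<'E'
from h import *
c=dict(np.load('pics/w1.npz')); s=np.load('pics/w1s.npz'); T=np.eye(4); T[:3,:3]=s['R'];T[:3,3]=s['p']; T=T@c['T_tool_cam']
P=lambda L,z:np.array([px(c,(V+.5)/5-.5+205,(U+.5)/3.2-.5+45,T=T,z=z) for U,V in L])
def rep(n,a,b):
    d=a.mean(0)-b.mean(0); print(n,(a.mean(0)+b.mean(0))/2,np.linalg.norm(d),np.degrees(np.arctan2(d[1],d[0])))
    for g in(a,b): e=g[0]-g[1]; print('   w',np.linalg.norm(e),np.degrees(np.arctan2(e[1],e[0]))+90)
rep('lip',P([(273,90),(273,450)],.065),P([(650,116),(650,428)],.065))
rep('out',P([(213,90),(213,451)],.065),P([(696,116),(696,430)],.065))
rep('ledge',P([(298,102),(298,440)],.046),P([(600,120),(600,420)],.046))
rep('base',P([(25,83),(25,460)],.016),P([(757,118),(757,424)],.016))
E
```

```text
lip [ 0.56105575 -0.1795965   0.065     ] 0.1324787956167851 67.54105351015049
   w 0.0723769905276495 247.30504332081148
   w 0.07068519846821314 247.3157362116989
out [ 0.56119204 -0.17971471  0.065     ] 0.16970788393080635 67.54506805971499
   w 0.07145412324518113 247.30406843750504
   w 0.0723971187951124 247.31507490018134
ledge [ 0.56087216 -0.1798093   0.046     ] 0.1110924240041651 67.23364558769053
   w 0.0723592242074377 247.30691949447564
   w 0.07058916011747796 247.316491220862
base [ 0.56128413 -0.17949059  0.016     ] 0.28811251181470793 67.33179361117898
   w 0.08211246016361404 247.30275484064225
   w 0.08306618764325362 247.32047394862312
```

```bash
python3 steer.py '.0367 -.0248 0 0 0 0;.0367 -.0248 0 0 0 0;.0367 -.0248 0 0 0 0;.0367 -.0248 0 0 0 0;.0367 -.0248 0 0 0 0;.0367 -.0248 0 0 0 0;.0367 -.0248 0 0 0 0;0 0 0 0 0 -.15;0 0 0 0 0 -.15;0 0 0 0 0 -.15;0 0 0 0 0 -.15;0 0 0 0 0 -.15;0 0 0 0 0 -.15;0 0 0 0 0 -.15;0 0 0 0 0 -.15;0 0 0 0 0 -.15;0 0 0 0 0 -.15;0 0 0 0 0 -.15;0 0 0 0 0 -.15;0 0 0 0 0 -.15'
python3 steer.py '0 0 0 0 0 0;0 0 0 0 0 0;0 0 0 0 0 0'
python3 - <<'E'
from h import *
s=env.sense(); c=shot('wrist','w2.png'); np.savez('pics/w2s',p=s['eef_pos'],R=s['tool_rot'])
T=np.eye(4); T[:3,:3]=s['tool_rot'];T[:3,3]=s['eef_pos']; T=T@c['T_tool_cam']
f=c['frame']; hsv=cv2.cvtColor(f,cv2.COLOR_RGB2HSV)
m=((f.min(2)>125)&(hsv[...,1]<40)).astype('uint8')
cn=max(cv2.findContours(m,0,2)[0],key=cv2.contourArea); print(cv2.contourArea(cn),cv2.boundingRect(cn))
w=np.array([px(c,*p[0],T=T,z=.012) for p in cn]); r=cv2.minAreaRect(w[:,:2].astype('float32')); print(r,s['eef_pos'],s['tool_rot'])
E
```

```text
t: 4.2
eef_pos: [0.5103, 0.1535, 0.2505]
tool_rot: [[-1.0, 0.01, -0.0], [0.01, 1.0, -0.0], [0.0, -0.0, -1.0]]
wrist_force: [1.4, -0.4, -0.1]
opening: 0.0856
finger_force: 0.0
t: 4.5
eef_pos: [0.5103, 0.1535, 0.2505]
tool_rot: [[-1.0, 0.016, 0.0], [0.016, 1.0, -0.0], [-0.0, -0.0, -1.0]]
wrist_force: [-0.4, -0.5, -0.3]
opening: 0.0854
finger_force: 0.0
5586.5 (232, 118, 57, 118)
((0.5422946810722351, 0.15556937456130981), (0.06609620898962021, 0.14900104701519012), 89.0240249633789) [0.51033933 0.15348544 0.2504856 ] [[-9.99864431e-01  1.64656937e-02  8.46615973e-06]
 [ 1.64656936e-02  9.99864431e-01 -1.62433902e-05]
 [-8.73247067e-06 -1.61017869e-05 -1.00000000e+00]]
```

View pics/w2.png

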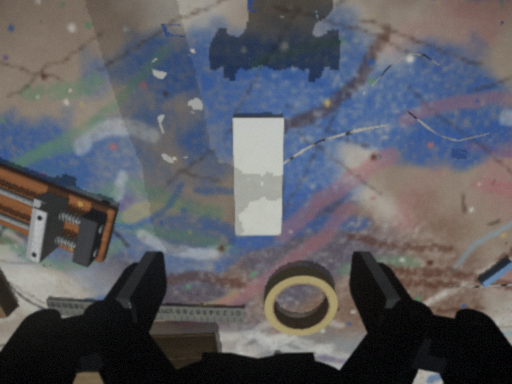

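The panel's white face has corners at about (233,117), (284,117), (282,235) and (236,235). The mask had picked up a paint streak on the right, so I'll use these corners.

```bash
python3 - <<'E'
from h import *
c=dict(np.load('pics/w2.npz')); s=np.load('pics/w2s.npz'); T=np.eye(4); T[:3,:3]=s['R'];T[:3,3]=s['p']; T=T@c['T_tool_cam']
f=c['frame'].min(2).astype(int); print(f[150,228:240],f[150,278:290]);print(f[225,230:242],f[225,276:288]); print(f[112:122,250],f[230:240,250])
def ed(a,o):  # subpixel mid-level crossing
    t=(a.max()+a.min())/2; i=np.where((a[:-1]-t)*(a[1:]-t)<0)[0][0]; return o+i+(t-a[i])/(a[i+1]-a[i])
for v in (130,150,170,190,210,225):
    l,r=ed(f[v,226:244],226),ed(f[v,274:289],274); a,b=px(c,l,v,T=T,z=.012),px(c,r,v,T=T,z=.012); print(v,l,r,(a+b)/2,np.linalg.norm(a-b))
for u in (245,258,272):
    a,b=px(c,u,ed(f[111:124,u],111),T=T,z=.012),px(c,u,ed(f[228:242,u],228),T=T,z=.012);print(u,(a+b)/2,np.linalg.norm(a-b))
E
```

```text
[ 78  76  82  88 109 162 183 186 182 185 184 185] [189 191 187 190 176 121  90  88  89  86  88  92]
[ 89  91  96 100 115 147 154 154 153 157 157 162] [179 182 181 181 177 149 112 105  97  97 101  95]
[ 66  56  52  53  61 111 168 187 189 187] [182 178 178 178 170 135  90  71  69  68]
130 232.38392857142858 283.5 [0.4816139  0.15358979 0.012     ] 0.05967426287180359
150 232.4245283018868 282.6818181818182 [0.5053148  0.15273024 0.012     ] 0.05971132323062048
170 234.03125 282.6810344827586 [0.52987733 0.15328345 0.012     ] 0.05888570566613023
190 233.32432432432432 281.7173913043478 [0.55534415 0.15183509 0.012     ] 0.05973955377605134
210 234.59722222222223 281.79824561403507 [0.58189568 0.15223444 0.012     ] 0.059492781612929355
225 234.484375 281.2432432432432 [0.60255866 0.15146623 0.012     ] 0.05990944038835332
245 [0.5418333  0.13672275 0.012     ] 0.15051112757700197
258 [0.54187836 0.15265216 0.012     ] 0.1498953590142601Traceback (most recent call last):
  File "<stdin>", line 9, in <module>
  File "<stdin>", line 5, in ed
IndexError: index 0 is out of bounds for axis 0 with size 0
```

```bash
python3 steer.py '-.0315 -.0005 0 0 0 0;0 0 .046 0 0 0;0 0 .046 0 0 0;0 0 .046 0 0 0;0 0 .046 0 0 0;0 0 .04 0 0 0;0 0 .014 0 0 0;0 0 0 0 0 0;0 0 0 0 0 0' .068 80
python3 steer.py '0 0 .004 0 0 0;0 0 .003 0 0 0;0 0 .002 0 0 0;0 0 0 0 0 0'
python3 steer.py '0 0 .001 0 0 0;0 0 .001 0 0 0;0 0 0 0 0 0'
```

```text
t: 5.45
eef_pos: [0.5431, 0.1528, 0.0139]
tool_rot: [[-1.0, 0.014, 0.002], [0.014, 1.0, 0.0], [-0.002, 0.0, -1.0]]
wrist_force: [0.5, -0.7, 0.1]
opening: 0.0684
finger_force: 0.0
t: 5.85
eef_pos: [0.542, 0.1526, 0.0038]
tool_rot: [[-1.0, 0.014, 0.0], [0.014, 1.0, 0.0], [-0.0, 0.0, -1.0]]
wrist_force: [-0.4, 0.3, 0.6]
opening: 0.0676
finger_force: 0.0
t: 6.15
eef_pos: [0.5417, 0.1526, 0.0014]
tool_rot: [[-1.0, 0.014, -0.0], [0.014, 1.0, -0.0], [0.0, -0.0, -1.0]]
wrist_force: [0.5, -0.3, -0.3]
opening: 0.0681
finger_force: 0.0
```

```bash
python3 steer.py '0 0 .001 0 0 0;0 0 .001 0 0 0;0 0 0 0 0 0'
python3 steer.py '0 0 .001 0 0 0;0 0 .001 0 0 0;0 0 0 0 0 0'
```

```text
t: 6.45
eef_pos: [0.5417, 0.1526, -0.0007]
tool_rot: [[-1.0, 0.014, -0.0], [0.014, 1.0, -0.0], [0.0, -0.0, -1.0]]
wrist_force: [0.1, -0.6, -1.1]
opening: 0.0681
finger_force: 0.0
t: 6.75
eef_pos: [0.5417, 0.1525, -0.0027]
tool_rot: [[-1.0, 0.014, -0.0], [0.014, 1.0, -0.0], [0.0, -0.0, -1.0]]
wrist_force: [0.6, -0.8, 0.7]
opening: 0.0676
finger_force: 0.0
```

```bash
python3 steer.py '0 0 .0013 0 0 0;0 0 0 0 0 0'
python3 steer.py '0 0 0 0 0 0;0 0 0 0 0 0;0 0 0 0 0 0;0 0 0 0 0 0;0 0 0 0 0 0' .05 80
```

```text
t: 6.95
eef_pos: [0.5417, 0.1526, -0.004]
tool_rot: [[-1.0, 0.014, -0.0], [0.014, 1.0, -0.0], [0.0, -0.0, -1.0]]
wrist_force: [-0.4, -0.5, -0.3]
opening: 0.0677
finger_force: 0.0
t: 7.45
eef_pos: [0.542, 0.1527, -0.0032]
tool_rot: [[-1.0, 0.014, 0.0], [0.014, 1.0, 0.0], [-0.0, 0.0, -1.0]]
wrist_force: [-0.8, -0.6, 4.5]
opening: 0.0575
finger_force: 85.9
```

```bash
python3 steer.py '0 0 -.01 0 0 0;0 0 -.03 0 0 0;0 0 -.04 0 0 0;0 0 -.04 0 0 0;0 0 -.03 0 0 0;-.0024 -.0332 0 0 0 0;-.0024 -.0332 0 0 0 0;-.0024 -.0332 0 0 0 0;-.0024 -.0332 0 0 0 0;-.0024 -.0332 0 0 0 0;-.0024 -.0332 0 0 0 0;-.0024 -.0332 0 0 0 0;-.0024 -.0332 0 0 0 0;-.0024 -.0332 0 0 0 0;-.0024 -.0332 0 0 0 0;0 0 0 0 0 0'
python3 steer.py '0 0 0 0 0 .13;0 0 0 0 0 .13;0 0 0 0 0 .13;0 0 0 0 0 .13;0 0 0 0 0 .13;0 0 0 0 0 .13;0 0 0 0 0 .13;0 0 0 0 0 .13;0 0 0 0 0 .13;0 0 0 0 0 .13;0 0 0 0 0 .13;0 0 0 0 0 .13;0 0 0 0 0 .13;0 0 0 0 0 .13;0 0 0 0 0 .13;0 0 0 0 0 0;0 0 0 0 0 0'
cat >> h.py <<'E'
C=np.array([.5611,-.1797]); yaw=np.radians(67.4); ex=np.array([np.cos(yaw),np.sin(yaw)])
from scipy.spatial.transform import Rotation as Ro
def target(thd,xt,zb,off=(0.,.0033)):  # mm: top corner X of the low (+X) end, bottom corner Z; off = panel centre in tool x, underside height behind TCP
    th=np.radians(thd); u=np.array([-np.cos(th),np.sin(th)]); n=np.array([np.sin(th),np.cos(th)])
    P=np.array([xt-12*n[0],zb])/1e3+.075*u-off[1]*n+off[0]*u
    p=np.array([*(C+ex*P[0]),P[1]])
    x=np.array([*(ex*-u[0]),-u[1]]); z=np.array([*(-ex*n[0]),-n[1]]); return p,np.c_[x,np.cross(z,x),z]
def delta(thd,xt,zb):
    s=env.sense(); p,R=target(thd,xt,zb); R0=s['tool_rot']
    print('lin',np.round(R0.T@(p-s['eef_pos'])*1e3,2),'mm rot',np.round(Ro.from_matrix(R0.T@R).as_rotvec(),4), 'lin in target axes',np.round(R.T@(p-s['eef_pos'])*1e3,2))
def where():
    s=env.sense(); R=s['tool_rot']; n=-R[:,2]; u=-R[:,0]; A=s['eef_pos']+.0033*n-.075*u
    h=lambda v:(ex@(v[:2]-C)*1e3,np.array([-ex[1],ex[0]])@(v[:2]-C)*1e3,v[2]*1e3)
    f=s['wrist_force']; print('t',s['t'],'Abot',np.round(h(A),2),'Atop',np.round(h(A+.012*n),2),'Bbot',np.round(h(A+.15*u),2),'tilt',np.degrees(np.arcsin(u[2])),'yaw',np.degrees(np.arctan2(R[1,0],R[0,0])),'F axial',ex@f[:2],'lat',np.array([-ex[1],ex[0]])@f[:2],'z',f[2],'T',s['torque'],'grip',s['finger_force'])
E
python3 -c "
from h import *
where(); delta(12,56,75); shot('scene','s2.png')"
```

```text
t: 9.05
eef_pos: [0.5616, -0.1839, 0.1467]
tool_rot: [[-1.0, 0.019, 0.001], [0.019, 1.0, -0.002], [-0.001, -0.002, -1.0]]
wrist_force: [0.0, 1.1, -1.2]
opening: 0.058
finger_force: 85.7
t: 10.75
eef_pos: [0.5611, -0.1791, 0.1464]
tool_rot: [[0.38, 0.925, -0.0], [0.925, -0.38, 0.0], [0.0, -0.0, -1.0]]
wrist_force: [0.3, -0.2, -0.8]
opening: 0.0578
finger_force: 85.7
t 10.75 Abot [ 75.54   0.53 149.68] Atop [ 75.54   0.52 161.68] Bbot [-74.46  -0.17 149.66] tilt -0.009788717676044617 yaw 67.66679296801372 F axial -0.047178496078254126 lat -0.3832784336375451 z -0.7591382342601793 T [-0.02431626  0.04854872 -0.02064852] grip 85.69953203201294
lin [-21.09   0.09  59.  ] mm rot [ 0.0003 -0.2096  0.0047] lin in target axes [-8.35  0.18 62.1 ]
```

View pics/s2.png

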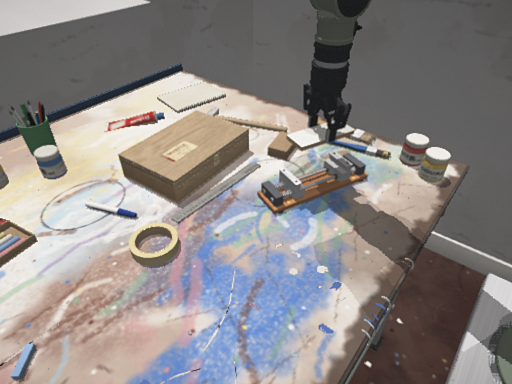

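The scene view shows the panel gripped level above the holder at about (325,135). Next I tilt it and go to the pre-insert point.

```bash
python3 steer.py '0 0 0 0 -.07 .0016;0 0 0 0 -.07 .0016;0 0 0 0 -.07 .0016;-.0084 .0002 .02 0 0 0;0 0 .022 0 0 0;0 0 .02 0 0 0;0 0 0 0 0 0;0 0 0 0 0 0;0 0 0 0 0 0' >/dev/null
python3 -c "
from h import *
where(); delta(12,60.5,50)"
```

```text
t 11.7 Abot [53.18 -1.4  76.1 ] Atop [55.68 -1.38 87.84] Bbot [-93.53  -0.94 107.35] tilt 12.025311328842237 yaw 67.2236112772193 F axial -0.3252406525750475 lat -0.26766416979595653 z -0.5613300286685349 T [ 0.24663026 -0.07681736 -0.00289734] grip 85.69672465324402
lin [10.16 -1.25 24.55] mm rot [ 0.0016  0.0004 -0.003 ] lin in target axes [10.15 -1.18 24.56]
```

```bash
python3 steer.py '.0034 -.0004 .0082 0 0 0;.0034 -.0004 .0082 0 0 0;.0034 -.0004 .0082 0 0 -.003;0 0 0 0 0 0;0 0 0 0 0 0' >/dev/null
python3 -c "
from h import *
where(); delta(12,60.5,47)"
python3 steer.py '.0004 0 .002 0 0 0;0 0 0 0 0 0;0 0 0 0 0 0' >/dev/null
python3 -c "
from h import *
where()"
python3 steer.py '.0002 0 .001 0 0 0;0 0 0 0 0 0;0 0 0 0 0 0' >/dev/null
python3 -c "
from h import *
where()"
```

```text
t 12.2 Abot [57.9   1.29 48.16] Atop [60.41  1.27 59.9 ] Bbot [-88.8    1.26  79.45] tilt 12.037662494274642 yaw 67.40828419447116 F axial 0.2988853645543491 lat -0.6095957876643695 z -0.9940175535930154 T [ 0.23323235 -0.07640041 -0.03614447] grip 85.70459961891174
lin [0.34 1.28 1.17] mm rot [-0.0012  0.0007  0.0001] lin in target axes [0.34 1.28 1.17]
t 12.5 Abot [57.72  0.7  46.83] Atop [60.22  0.7  58.57] Bbot [-88.98   0.77  78.1 ] tilt 12.032067078540269 yaw 67.3742990960756 F axial -0.5139785218825017 lat 0.16390960114168 z -1.2321939901060872 T [ 0.21241203 -0.10686485  0.00340259] grip 85.70433855056763
t 12.8 Abot [57.69  0.59 45.83] Atop [60.19  0.59 57.57] Bbot [-89.01   0.67  77.12] tilt 12.037145752602422 yaw 67.36757694189619 F axial 0.3861585195993581 lat -0.7243482086635271 z -0.5105800100142621 T [ 0.23320561 -0.17487979 -0.01661745] grip 85.78426480293274
```

```bash
python3 steer.py '.0001 0 .0005 0 0 0;0 0 0 0 0 0;0 0 0 0 0 0' >/dev/null
python3 -c "
from h import *
where()"
python3 steer.py '.0001 0 .0005 0 0 0;0 0 0 0 0 0;0 0 0 0 0 0' >/dev/null
python3 -c "
from h import *
where()"
```

```text
t 13.1 Abot [57.59  0.54 45.39] Atop [60.09  0.55 57.13] Bbot [-89.11   0.63  76.71] tilt 12.049427138095778 yaw 67.36463590040007 F axial -1.2389229842213654 lat 0.07715604684335721 z 0.5008401634769284 T [ 0.00704592 -0.10774827  0.01624521] grip 85.90668439865112
t 13.4 Abot [57.49  0.58 44.85] Atop [59.99  0.58 56.58] Bbot [-89.2    0.67  76.19] tilt 12.059686503997606 yaw 67.36239738480026 F axial -2.101004740655818 lat 0.03492430403163751 z 2.950056471548875 T [-0.11443634  0.01534581 -0.03643794] grip 86.0685932636261
```

```bash
python3 steer.py '-.0003 0 -.0014 0 0 0;0 0 0 0 0 0;.0029 0 -.0006 0 0 0;.0029 0 -.0006 0 0 0;.002 0 -.0004 0 0 0;0 0 0 0 0 0;0 0 0 0 0 0' >/dev/null
python3 -c "
from h import *
where()"
python3 steer.py '.0015 0 -.0003 0 0 0;.0015 0 -.0003 0 0 0;0 0 0 0 0 0;0 0 0 0 0 0' >/dev/null
python3 -c "
from h import *
where()"
```

```text
t 14.1 Abot [66.1   1.02 45.87] Atop [68.6   1.01 57.61] Bbot [-80.62   1.    77.07] tilt 12.00455469376032 yaw 67.40599957495778 F axial 0.45566453967877246 lat -0.7175686979552054 z 0.1473548101988954 T [ 0.31473688 -0.09435296 -0.03549911] grip 85.8282208442688
t 14.5 Abot [68.9   0.88 45.93] Atop [71.4   0.88 57.67] Bbot [-77.81   0.91  77.16] tilt 12.01681592324498 yaw 67.38722440719803 F axial 0.2406584235146178 lat 0.1768410367680584 z -0.730686587503436 T [ 0.27405291 -0.11236529 -0.02024588] grip 85.82734823226929
```

```bash
python3 steer.py '.001 0 -.0003 0 0 0;.001 0 -.0003 0 0 0;0 0 0 0 0 0;0 0 0 0 0 0' >/dev/null
python3 -c "
from h import *
where()"
python3 steer.py '.001 0 -.0002 0 0 0;.001 0 -.0002 0 0 0;0 0 0 0 0 0;0 0 0 0 0 0' >/dev/null
python3 -c "
from h import *
where()"
```

```text
t 14.9 Abot [70.41  0.87 46.07] Atop [72.92  0.87 57.81] Bbot [-76.27   0.95  77.46] tilt 12.079831675084112 yaw 67.36791913391085 F axial -3.000551117426276 lat -0.2980634230546724 z -0.7519363515185994 T [-0.25256489  0.15005171  0.0601272 ] grip 85.75977444648743
t 15.3 Abot [72.68  0.84 46.08] Atop [75.19  0.84 57.82] Bbot [-74.01   0.91  77.41] tilt 12.056419061203876 yaw 67.3740460385968 F axial -3.519499110850527 lat 0.5640771952016229 z -0.7327217707598801 T [-0.56248781  0.19440699  0.05763418] grip 85.73724746704102
```

```bash
python3 steer.py '.002 0 -.0004 0 0 0;.002 0 -.0004 0 0 0;.002 0 -.0004 0 0 0;.001 0 -.0002 0 0 0;0 0 0 0 0 0;0 0 0 0 0 0' >/dev/null
python3 -c "
from h import *
where()"
python3 steer.py '.001 0 -.0002 0 0 0;.001 0 -.0002 0 0 0;0 0 0 0 0 0;0 0 0 0 0 0' >/dev/null
python3 -c "
from h import *
where()"
```

```text
t 15.9 Abot [79.25  0.84 46.02] Atop [81.78  0.84 57.75] Bbot [-67.39   0.94  77.59] tilt 12.148261443150997 yaw 67.36379243202873 F axial -6.457288420224994 lat 0.4384950895433849 z 0.09984470425315863 T [-0.94799253  0.4582338   0.02599014] grip 85.69724678993225
t 16.3 Abot [80.93  0.84 46.  ] Atop [83.47  0.83 57.73] Bbot [-65.69   0.96  77.65] tilt 12.182028978715413 yaw 67.34993634368305 F axial -6.781534532226384 lat 0.5260396218318303 z 0.7038047885452652 T [-1.12549373  0.55444001  0.0964581 ] grip 85.69752931594849
```

```bash
python3 - <<'E'
from h import *
s=env.sense(); c=shot('wrist','w3.png'); np.savez('pics/w3s',p=s['eef_pos'],R=s['tool_rot'])
t=dict(np.load('pics/top.npz')); fs=[env.sense()]
for i in range(5): env.camera('wrist'); fs.append(env.sense())
print(fs[-1]['t'],[np.round([ex@f['wrist_force'][:2],f['wrist_force'][2],*f['torque']],2) for f in fs])
where()
E
```

```text
16.6 [array([-7.65,  0.29, -1.14,  0.58,  0.03]), array([-8.82,  0.89, -1.07,  0.56,  0.03]), array([-6.55,  0.97, -1.14,  0.48,  0.07]), array([-6.8 , -0.12, -1.12,  0.57,  0.  ]), array([-7.3 ,  0.68, -1.17,  0.54,  0.1 ]), array([-7.38,  0.49, -1.16,  0.56,  0.1 ])]
t 16.6 Abot [80.91  0.82 45.99] Atop [83.44  0.82 57.72] Bbot [-65.71   0.96  77.64] tilt 12.18264718192693 yaw 67.34513251573972 F axial -7.376691584348858 lat -0.24189705335137754 z 0.49491616251342246 T [-1.155434    0.56219892  0.0966519 ] grip 85.69652438163757
```

View pics/w3.png

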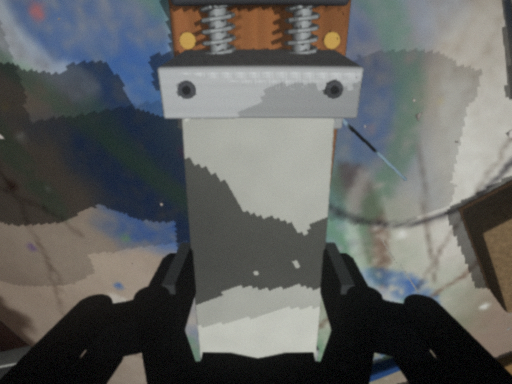

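The wrist view shows the jaw's lip edge at row 118 (columns 161–361), its back edge at row 67, and the panel entering cleanly under the lip at columns 183–335.

```bash
cat >> h.py <<'E'
def lipx(c,p,R,rows,cols=(230,257,285)):
    T=np.eye(4); T[:3,:3]=R;T[:3,3]=p; T=T@c['T_tool_cam']
    return [[round(float(ex@(px(c,u,v,T=T,z=.065)[:2]-C)*1e3),2) for u in cols] for v in rows]
E
python3 - <<'E'
from h import *
c=dict(np.load('pics/w3.npz')); s=np.load('pics/w3s.npz')
g=c['frame'].astype(int).sum(2); print(g[60:72,257],g[110:124,257],g[110:124,230])
print(lipx(c,s['p'],s['R'],(66.5,117.5)))
E
```

```text
[180 180 184 189 215 276 363 438 489 511 521 535] [427 442 435 429 436 439 417 422 476 502 510 512 503 508] [526 520 517 516 525 518 495 455 450 495 503 500 500 509]
[[95.68, 95.64, 95.65], [77.43, 77.4, 77.41]]
```

```bash
python3 steer.py '.0015 0 -.0003 0 0 0;.0015 0 -.0003 0 0 0;.001 0 -.0002 0 0 0;0 0 0 0 0 0;0 0 0 0 0 0' >/dev/null
cat >> h.py <<'E'
def check(n=5,rows=None):
    fs=[]
    for i in range(n):
        s=env.sense(); c=env.camera('wrist'); fs.append([ex@s['wrist_force'][:2],s['wrist_force'][2],*s['torque']])
    print('mean',np.round(np.mean(fs,0),2))
    g=c['frame'].astype(int).sum(2)[:200,200:320].mean(1); d=np.convolve(g,[1,1,0,-1,-1],'same'); v=np.argsort(-d[10:150])[:3]+10
    print('back edge rows',v,lipx(c,s['eef_pos'],s['tool_rot'],v,(257,))); where()
E
python3 -c "
from h import *
check()"
```

```text
mean [-9.15  0.65 -1.46  0.69  0.07]
back edge rows [66 67 65] [[99.25], [98.91], [99.58]]
t 17.35 Abot [84.34  0.84 45.94] Atop [86.89  0.83 57.67] Bbot [-62.23   1.01  77.8 ] tilt 12.260633868030661 yaw 67.33102940629567 F axial -8.288095717847135 lat 0.6299995352460488 z 0.227832316712905 T [-1.47698881  0.77814446  0.06641568] grip 85.693838596344
```

```bash
python3 steer.py '.0008 0 -.0002 0 0 0;0 0 0 0 0 0;0 0 0 0 0 0' >/dev/null
python3 -c "
from h import *
check(3); delta(9,87.7,46.0)
a=[target(t,87.7,46.) for t in (12,9,6,3,0)]
for (p,R),(q,S) in zip(a,a[1:]): print(np.round(R.T@(q-p)*1e3,2),Ro.from_matrix(R.T@S).as_rotvec())
"
```

```text
mean [-9.16  0.56 -1.53  0.73  0.07]
back edge rows [66 67 65] [[99.91], [99.57], [100.24]]
t 17.8 Abot [85.    0.83 45.96] Atop [87.55  0.83 57.68] Bbot [-61.57   1.02  77.87] tilt 12.281794111310687 yaw 67.32738757429249 F axial -10.303902511692915 lat -0.35348924365842255 z 0.2057457865364024 T [-1.5515353   0.71651847  0.17004411] grip 85.69854140281677
lin [1.11 0.93 4.07] mm rot [-0.0005  0.0573 -0.0013] lin in target axes [0.87 0.93 4.13]
[ 0.88 -0.    3.79] [ 1.46390295e-18  5.23598776e-02 -2.05006212e-17]
[0.89 0.   3.82] [-3.22247124e-18  5.23598776e-02 -1.63524204e-18]
[0.9  0.   3.86] [ 3.37829466e-18  5.23598776e-02 -6.57015731e-19]
[ 0.9  -0.    3.89] [-2.54622592e-18  5.23598776e-02  8.30113235e-18]
```

```bash
python3 steer.py '.00044 0 .0019 0 .0262 0;.00044 0 .0019 0 .0262 0;0 0 0 0 0 0;0 0 0 0 0 0' >/dev/null
python3 -c "
from h import *
check(3); delta(8,87.6,46.0)"
```

```text
mean [-9.95  0.75 -1.68  0.8   0.1 ]
back edge rows [65 64 66] [[99.64], [99.97], [99.3]]
t 18.35 Abot [85.43  0.83 45.88] Atop [87.36  0.82 57.72] Bbot [-62.6    1.05  70.11] tilt 9.298997757469754 yaw 67.31330947970282 F axial -9.687035342511617 lat 1.136264111487796 z -0.5814065959547987 T [-1.69723697  0.76161004  0.10236104] grip 85.74189305305481
lin [0.57 0.94 1.49] mm rot [-0.0006  0.0227 -0.0015] lin in target axes [0.54 0.94 1.51]
```

```bash
python3 steer.py '.00048 0 .0019 0 .0262 0;.0005 0 .0019 0 .0262 0;0 0 0 0 0 0' >/dev/null
python3 -c "
from h import *
check(3)"
python3 steer.py '.00048 0 .0019 0 .0262 0;0 0 0 0 0 0' >/dev/null
python3 -c "
from h import *
check(3)"
```

```text
mean [-9.75  0.6  -1.67  0.81  0.13]
back edge rows [63 64 62] [[99.93], [99.6], [100.26]]
t 18.8 Abot [86.14  0.8  45.81] Atop [87.45  0.8  57.74] Bbot [-62.96   1.04  62.26] tilt 6.2954494119987165 yaw 67.30846750236458 F axial -8.775390599477891 lat 0.589460477515124 z 0.2494779797284576 T [-1.73149331  0.79482595  0.16041081] grip 85.78560590744019
mean [-9.83  0.03 -1.74  0.84  0.18]
back edge rows [63 64 62] [[99.86], [99.52], [100.19]]
t 19.15 Abot [86.54  0.76 45.8 ] Atop [87.55  0.76 57.76] Bbot [-62.93   0.98  58.35] tilt 4.798225532584549 yaw 67.31597858819505 F axial -9.558356773689187 lat -0.07903815884225711 z -0.01087918244359002 T [-1.70915756  0.83856497  0.1216085 ] grip 85.80417394638062
```

```bash
python3 steer.py '.00045 0 .0019 0 .0262 0;.00045 0 .0019 0 .0262 0;0 0 0 0 0 0' >/dev/null
python3 -c "
from h import *
check(2)"
python3 steer.py '.0004 0 .0018 0 .0245 0;0 0 0 0 0 0;0 0 0 0 0 0' >/dev/null
python3 -c "
from h import *
check(3)"
```

```text
mean [-9.99 -0.29 -1.75  0.88  0.23]
back edge rows [ 62  63 116] [[99.79], [99.46], [80.99]]
t 19.55 Abot [87.13  0.72 45.75] Atop [87.5   0.72 57.74] Bbot [-62.8    0.97  50.44] tilt 1.7917372801715468 yaw 67.30775917051628 F axial -11.006610768729674 lat 0.3965676547628962 z 0.19105261984854538 T [-1.77978264  0.92199794  0.21851971] grip 85.8353841304779
mean [-9.71 -0.66 -1.79  0.86  0.27]
back edge rows [ 62  61 115] [[99.87], [100.21], [81.42]]
t 20.0 Abot [87.59  0.7  45.8 ] Atop [87.67  0.69 57.8 ] Bbot [-62.41   0.87  46.84] tilt 0.39862076239337574 yaw 67.33195062465359 F axial -9.79964361034812 lat 0.04263995473989582 z -0.32236714319878357 T [-1.80281527  0.89557967  0.25986394] grip 85.83173990249634
```

```bash
python3 steer.py '.0001 0 .0004 0 .005 0;-.001 .0001 0 0 0 0;-.001 .0001 0 0 0 0;-.001 .0001 0 0 0 0;-.001 .0001 0 0 0 0;-.001 .0001 0 0 0 0;-.001 .0001 0 0 0 0;-.001 .0001 0 0 0 0;0 0 0 0 0 0;0 0 0 0 0 0' >/dev/null
python3 -c "
from h import *
check(4)"
```

```text
mean [-6.26  2.45 -1.09  0.93  0.3 ]
back edge rows [ 61  62 115] [[94.52], [94.18], [75.68]]
t 21.2 Abot [81.98  0.64 46.13] Atop [81.98  0.63 58.13] Bbot [-68.02   0.66  46.06] tilt -0.02849425669232357 yaw 67.3925843422837 F axial -6.639519521684622 lat 3.216431497290411 z 2.5196085653015587 T [-1.05115441  0.9191215   0.31165429] grip 86.18061661720276
```

```bash
python3 steer.py '0 0 -.0004 0 0 0;-.001 0 0 0 0 0;-.001 0 0 0 0 0;-.001 0 0 0 0 0;-.001 0 0 0 0 0;0 0 0 0 0 0;0 0 0 0 0 0' >/dev/null
python3 -c "
from h import *
check(4)"
```

```text
mean [-2.58  0.7  -0.31  0.75  0.26]
back edge rows [ 61 115  62] [[91.6], [72.72], [91.26]]
t 22.1 Abot [79.08  0.68 46.33] Atop [79.04  0.67 58.33] Bbot [-70.92   0.69  45.85] tilt -0.18394440082202387 yaw 67.39738148487466 F axial -2.242848768011151 lat 3.8588530299487083 z 0.4287728676447717 T [-0.25994718  0.77984924  0.26542047] grip 85.91958403587341
```

```bash
python3 steer.py '-.001 -.0003 0 0 0 0;-.001 -.0003 0 0 0 0;-.0008 0 0 0 .002 0;0 0 0 0 0 0;0 0 0 0 0 0' >/dev/null
python3 -c "
from h import *
check(4)"
```

```text
mean [ 0.75 -3.12  0.06  0.23  0.28]
back edge rows [ 61  62 115] [[88.71], [88.38], [69.81]]
t 22.8 Abot [76.2   0.67 46.52] Atop [76.14  0.67 58.52] Bbot [-73.8    0.7   45.74] tilt -0.29940690080434723 yaw 67.38964612347351 F axial 1.3001874831246767 lat 1.2156050797328424 z -3.586116734625833 T [0.01402509 0.20772835 0.23825449] grip 85.62732338905334
```

```bash
python3 steer.py '.0002 0 .0002 0 -.003 0;.0001 0 .0002 0 -.002 0;0 0 .0002 0 0 0;0 0 0 0 0 0;0 0 0 0 0 0' >/dev/null
python3 -c "
from h import *
check(4)"
```

```text
mean [-0.31  5.18  0.2   0.78  0.27]
back edge rows [ 61 115  62] [[88.81], [69.99], [88.48]]
t 23.5 Abot [76.25  0.56 46.05] Atop [76.26  0.57 58.05] Bbot [-73.75   0.63  46.09] tilt 0.013640347280255219 yaw 67.37482367319195 F axial -1.107356033234522 lat 3.586897359478628 z 5.812942323625375 T [0.11143769 0.85457693 0.30459187] grip 86.44700646400452
```

```bash
python3 steer.py '0 0 -.0002 0 0 0;0 0 0 0 0 0'
python3 steer.py '0 0 0 0 0 0;0 0 0 0 0 0;0 0 0 0 0 0;0 0 0 0 0 0' .076
python3 steer.py '0 0 -.003 0 0 0;0 0 -.01 0 0 0;0 0 -.03 0 0 0;0 0 -.04 0 0 0;0 0 -.04 0 0 0;0 0 -.04 0 0 0;0 0 -.035 0 0 0;.02 0 0 0 0 0;0 0 0 0 0 0;0 0 0 0 0 0'
python3 - <<'E'
from h import *
s=env.sense(); c=shot('wrist','w4.png'); np.savez('pics/w4s',p=s['eef_pos'],R=s['tool_rot']); print(s['eef_pos'],s['opening'])
f=c['frame'][20:310,190:330]; cv2.imwrite('pics/crop4.png',cv2.resize(cv2.transpose(f[:,:,::-1].copy()),None,fx=2.7,fy=4,interpolation=cv2.INTER_CUBIC))
E
```

```text
t: 23.7
eef_pos: [0.561, -0.1783, 0.0428]
tool_rot: [[0.385, 0.923, 0.0], [0.923, -0.385, -0.0], [-0.0, 0.0, -1.0]]
wrist_force: [-3.6, 0.9, 4.7]
opening: 0.0579
finger_force: 86.4
t: 24.1
eef_pos: [0.5612, -0.1783, 0.0424]
tool_rot: [[0.385, 0.923, 0.0], [0.923, -0.385, -0.0], [0.0, 0.0, -1.0]]
wrist_force: [0.5, 0.1, -0.2]
opening: 0.0757
finger_force: 0.0
t: 25.1
eef_pos: [0.5684, -0.1595, 0.2409]
tool_rot: [[0.384, 0.923, -0.0], [0.923, -0.384, -0.0], [-0.0, 0.0, -1.0]]
wrist_force: [-0.0, -0.7, 0.6]
opening: 0.0762
finger_force: 0.0
[ 0.56842774 -0.15951233  0.24089427] 0.07624882940028538
```

View pics/crop4.png

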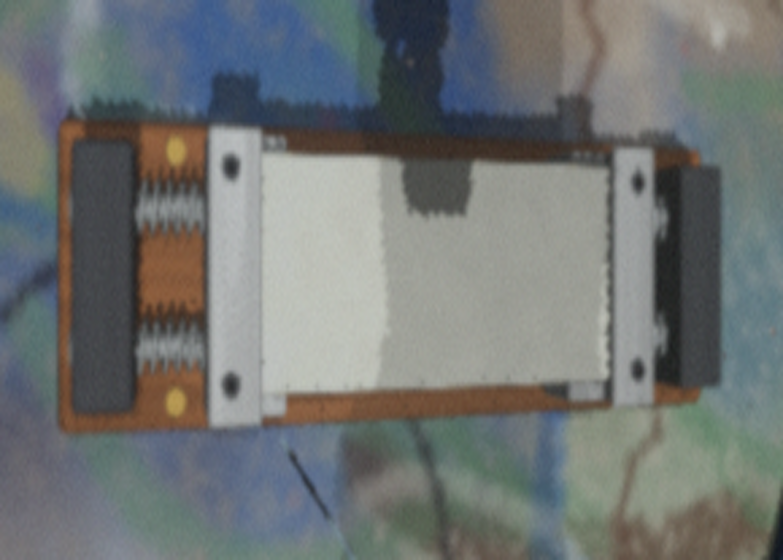

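The panel sits between both jaws and under both lips. The lip edges are at columns 261 and 612 and the outer jaw edges at 208 and 655. I'll check the centring with these.

```bash
python3 - <<'E'
from h import *
c=dict(np.load('pics/w4.npz')); s=np.load('pics/w4s.npz')
print(lipx(c,s['p'],s['R'],[(U+.5)/2.7-.5+20 for U in (208,261,612,655)]))
T=np.eye(4); T[:3,:3]=s['R'];T[:3,3]=s['p']; T=T@c['T_tool_cam']
for r in(150,200):
  print([px(c,u,r)[2] if 0 else (T@np.r_[np.array([*ray(c,u,r),1])*c['depth'][r,u],1])[2] for u in (235,257,275)])
for r in (122,130,150,170,190,210,225,238): print(r,[(T@np.r_[np.array([*ray(c,u,r),1])*c['depth'][r,u],1])[2].round(4) for u in (235,257,278)])
E
```

```text
[[89.12, 89.06, 89.11], [70.64, 70.59, 70.64], [-69.44, -69.39, -69.44], [-89.51, -89.45, -89.51]]
[np.float64(0.058977684812163145), np.float64(0.05870148741469611), np.float64(0.05816099947698167)]
[np.float64(0.060099051154031746), np.float64(0.06031526647515928), np.float64(0.059012147221798206)]
122 [np.float64(0.0588), np.float64(0.059), np.float64(0.0588)]
130 [np.float64(0.0588), np.float64(0.0584), np.float64(0.0595)]
150 [np.float64(0.059), np.float64(0.0587), np.float64(0.0602)]
170 [np.float64(0.0598), np.float64(0.0597), np.float64(0.0594)]
190 [np.float64(0.0599), np.float64(0.0594), np.float64(0.0598)]
210 [np.float64(0.0599), np.float64(0.0594), np.float64(0.0585)]
225 [np.float64(0.0611), np.float64(0.059), np.float64(0.0593)]
238 [np.float64(0.0592), np.float64(0.0596), np.float64(0.0603)]
```

```bash
python3 -c "
from workcell import env
print(env.finish_job())"
```

```text
the job is handed in; nothing more can be done
None
```

The panel is loaded primed face up in the holder, level and within about 0.5 mm of centre under both lips by the last wrist-camera picture, with the gripper clear; I handed the job in at about 25 s and no verdict was shown.

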